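Fetch the transformer from behind a parts caddy

ROBOT

A 6-joint arm with a two-finger parallel gripper is mounted at the origin on the work surface. World frame = base frame: x ahead of the robot, y to its left, z up, the work surface at z = 0. Lengths are in m, angles in degrees, forces in N, time in s.
With the tool pointing down it reaches from about 0.25 to 0.725 m from the base axis. Payload 9.7 kg.
Tool frame: the origin (TCP) lies midway between the tips of the shut fingers; the grasp point (between the pads) lies 19 mm behind it; z points along the fingers, y is the line along which they close (so a half turn about z gives the same grasp; the last joint's range is limited). The gripper opens to 85 mm and grips with 20 to 120 N. Pads are 22 mm wide; open, the fingers measure 114 mm over their backs; the gripper's body (76 mm by 85 mm) begins 54 mm behind the grasp point. The pads swing forward as they close: fully open they stand 13 mm farther back than shut.
Start: joints at [-64.4, 4.979, 10.078, 95.1, 0, 90], TCP at [0.238, -0.496, 0.231] pointing down, gripper open.
Joint ranges: [-179.16, 179.16], [-48.56, 103.87], [-65.8, 70.77], [-126.05, 130.52], [-82.76, 87.17], [-180, 180]. Speed limits (degrees/s): [127.2, 127.2, 147.25, 180, 180, 180].

INTERFACE

Orientations are given as [roll, pitch, yaw] about the fixed x, y, z axes, in that order (R = Rz(yaw) Ry(pitch) Rx(roll)).
In Python, from workcell import bot gives the robot as it stands.
- The arm moves only by the shell command python3 -m crank 'ROWS' [FORCE]. ROWS is JSON, a list of rows, each an object with "gripper": the finger opening in mm, from 0 to 85.4; "travel": the shift along the tool's x, y, z in mm, a list of three; "twist": the turn, a rotation vector about the tool's x, y, z in rad, a list of three. In form: [{"gripper": gripper, "travel": [tx, ty, tz], "twist": [rx, ry, rz]}, ...]. A call has 1 to 12 rows; each row shifts and turns the commanded pose from where the row before left it, along the tool's axes as they then stand; what a row does not reach is not made up. A row lasts 1/8 s, in which the tool goes at most 62.5 mm and 10.7 degrees, less where a joint would pass 70% of its speed; a pose out of reach is approached as far as the arm can. A call is refused whole if a number of a shift passes 62.5 or a number of a turn 0.188, either way. A call with a gripper value outside its range is refused whole. The fingers move at their own pace and stop on an object; FORCE is the grip in N (left out, the last holds). Time passes only in rows, so rows that do not move let the fingers close. It gives the time, the measured TCP pose, the force, the opening and the grip force at its end, in the units of the state.
- bot.get_obs(): the state, without advancing time (a new reading comes with each control period).
- bot.camera(name): name is "side" or "top" or "wrist"; returns the picture (420x560x3 uint8, red, green, blue); there is no depth.
- bot.calibration(name): a dict with "vfov" (degrees; the focal length in pixels is half the picture's height over the tangent of half this angle, whatever the lens; pixels are square), "cx", "cy" (the principal point, pixels), "camera_from_world" (4x4, takes a point from world to camera coordinates). Camera axes: x right, y down, z forward; pixel columns grow to the right and rows downward; lengths in m; the calibration is good to about 2 mm. The wrist camera is an equidistant fisheye: a pixel r from the principal point sees the ray r / f radians off the axis. A picture is of the moment at which its call begins: read the wrist's pose just before it. calibration takes no time and is no camera call; for the wrist camera it gives the pose at the moment of the call.
- bot.job_done(): hands the job in; it is judged then, once.
The state is a dict: "time": time; "q": joint angles; "qd": joint speeds; "joint_efforts": joint torques, N m; "ee_pos": TCP position; "tcp_rot": TCP orientation; "wrist_force": force on the tool from outside, world axes, zero at the start; "torque": the same for the moment, N m; "opening": finger opening in m; "grasp_force": force on a finger pad.
Only numpy, scipy, OpenCV 4.12 (cv2) and the standard library are available. Lean on these libraries where they do the work, as an engineer would, in place of code of your own. Each camera call takes 0.05 s, during which the arm holds its last target. There are 200 camera calls.

TASK

The grey transformer in the parts rack is needed on the circuit board. Lift out the caddy that stands in front of it and set it aside, set the transformer down gently in the white-outlined empty place on the board, centred and square with its long side along the outline's, and then put the caddy back in the rack just where it stood. Keep the caddies upright and leave everything else on the bench where it is.

Things in the scene. Friction and masses are not known exactly. Their poses are not given: they have to be found in the camera images.
- caddy_blue: Parts caddy, one per lane at its front end (any order): blue open box 50 (x) x 54 (y) x 45 mm high of small components, 0.2 kg, with a carry bar of its colour over its centre, 12 mm thick (x), 54 mm long (y), its underside 72 and top 84 mm above the origin, on two 4 mm posts at its ends. The jaws go round the bar with 27 mm free below it. Origin: centre of the underside; x near the rack's x.
- caddy_yellow: Parts caddy, one per lane at its front end (any order): yellow open box 50 (x) x 54 (y) x 45 mm high of small components, 0.2 kg, with a carry bar of its colour over its centre, 12 mm thick (x), 54 mm long (y), its underside 72 and top 84 mm above the origin, on two 4 mm posts at its ends. The jaws go round the bar with 27 mm free below it. Origin: centre of the underside; x near the rack's x.
- caddy_white: Parts caddy, one per lane at its front end (any order): white open box 50 (x) x 54 (y) x 45 mm high of small components, 0.2 kg, with a carry bar of its colour over its centre, 12 mm thick (x), 54 mm long (y), its underside 72 and top 84 mm above the origin, on two 4 mm posts at its ends. The jaws go round the bar with 27 mm free below it. Origin: centre of the underside; x near the rack's x.
- transformer: The part wanted: grey block with a lighter grey panel on top, 46 (x) x 36 (y) x 40 mm high, 0.3 kg. Origin: centre of the underside. It starts in one of the lanes behind a caddy, x within 0.15 rad of the rack's, only 3 to 15 mm from the caddy (no room for a finger) and with about 40 mm free behind it.
- terminal_block: Orange terminal block, a bystander in another lane behind its caddy: 46 (x) x 36 (y) x 40 mm high. Origin: centre of the underside.
- relay: Dark blue relay with silver ribs on top, a bystander in another lane behind its caddy: 46 (x) x 36 (y) x 40 mm high. Origin: centre of the underside.
- rack: Fixed black rack, 170 (x) x 230 (y) mm, on the left or right of the mat. Three lanes along x, centred on y = -74, 0, +74 mm, each 66 mm wide between 8 mm walls, open on top and at the front (-x, roughly towards the robot). Floor top at 6 mm, wall tops at 52.5 mm; rear wall 30 mm high, inner face at x = +79 mm. Origin: centre of the underside.
- board: Fixed circuit board under repair, green, 170 (x) x 220 (y) mm, top face at 14 mm, with orange terminal rows 16 mm high along its two x edges, relays and capacitors up to 22 mm high. Origin: centre of the underside.
- board_place (a point): Centre of the empty place, on the board's top face: a white outline 44 mm (board x) by 54 mm (board y), for the transformer with its 46 mm side along the board's y, either way round. Axes as the board's. Relays 22 mm high begin 34 mm out on both x sides; bare for 65 mm either way along y.
- flux_bottle: Bystander: round green flux bottle with white label and red cap, diameter 48 mm, 105 mm high, standing. Origin: centre of the underside.
- solder_reel: Bystander: reel of solder lying flat, diameter 56 mm, 44 mm high. Origin: centre of the underside.
- screwdriver: Bystander: screwdriver with yellow handle lying in the middle, nearest the robot, 200 mm long along its x, 26 mm thick. Origin: middle of its underside.
- multimeter: Bystander: yellow handheld multimeter lying flat on the far side, 75 (x) x 150 (y) x 40 mm high. Origin: centre of the underside.
Not all that is in view belongs to the job. Leave any black look-alike of the caddy_white alone.

How it is judged (in metres and radians):
On the way, in this order (a step that is already met when the one before it is completed fails the run):
1. the caddy in front of the transformer has been moved away from it (every caddy's origin over 80 mm from the transformer's in plan), the transformer still within 20 mm of its start (horizontal distance between each of caddy_blue, caddy_yellow, caddy_white and transformer above 0.08 m and distance of transformer from where it was at the start of the episode below 0.02 m), for 0.2 s.
2. the transformer stands in its place on the board, while the caddy is still out of its place (horizontal distance between transformer and board_place below 0.008 m and z of transformer in the frame of board_place below 0.005 m and angle between transformer's own z axis and vertical below 0.08 rad and angle between the x axis of transformer and the y axis of board_place, either way round below 0.14 rad and distance of any of caddy_blue, caddy_yellow, caddy_white from where it was at the start of the episode above 0.03 m), for 0.2 s.
At the end, for the whole second after the job is handed in: Transformer upright and at rest on the board, within 8 mm and 0.14 rad of the outline; all caddies upright, at rest, within 15 mm of their starts and 0.2 rad of the rack; terminal block and relay within 15 mm, bottle, reel, screwdriver and multimeter within 20 mm, of their starts (horizontal distance between transformer and board_place below 0.008 m and z of transformer in the frame of board_place below 0.005 m and angle between transformer's own z axis and vertical below 0.08 rad and angle between the x axis of transformer and the y axis of board_place, either way round below 0.14 rad and linear speed of each of transformer, caddy_blue, caddy_yellow, caddy_white below 0.02 m/s and distance of each of caddy_blue, caddy_yellow, caddy_white, terminal_block, relay from where it was at the start of the episode below 0.015 m and angle between each of caddy_blue, caddy_yellow, caddy_white's own z axis and vertical below 0.1 rad and angle between the x axis of each of caddy_blue, caddy_yellow, caddy_white and the x axis of rack, either way round below 0.2 rad and distance of each of flux_bottle, solder_reel, screwdriver, multimeter from where it was at the start of the episode below 0.02 m); the robot touches nothing.
It fails at once if a caddy is tipped more than 0.6 rad (angle between any of caddy_blue, caddy_yellow, caddy_white's own z axis and vertical above 0.6 rad).
It fails at once if the transformer is dropped or slammed onto the board (faster than 0.35 m/s in the last 12 mm above its place) (horizontal distance between transformer and board_place below 0.03 m and z of transformer in the frame of board_place below 0.012 m and linear speed of transformer above 0.35 m/s).
It fails at once if the transformer is tipped more than 0.6 rad (angle between transformer's own z axis and vertical above 0.6 rad).
It fails at once if a bystander on the bench or in the rack is displaced by more than 30 mm (distance of any of flux_bottle, solder_reel, screwdriver, multimeter, terminal_block, relay from where it was at the start of the episode above 0.03 m).
It also fails if it takes over 72 s, if anything falls off the work surface, if the arm or the gripper's body presses on something with over 40 N, if the wrist force passes 120 N, or if a joint passes its speed limit or range.

## Working session

There is one attempt and no reset: what is moved stays moved. The work goes in short steps, Python scripts to look and compute and a shell command to move; the robot and the scene stay as the last step left them, time stands still between calls to the robot, and variables do not carry over. Pictures are saved under pics/ and viewed, at most 10 in all, crops included, and the job is handed in when it is done.

```bash
mkdir -p pics; ls
python3 - <<'E'
from workcell import bot
import cv2,numpy as np
o=bot.get_obs();print({k:np.round(v,3).tolist() for k,v in o.items()})
for n in ("top","side"):
    im=bot.camera(n);cv2.imwrite(f"pics/{n}0.png",im[:,:,::-1])
    c=bot.calibration(n);print(n,c["vfov"],c["cx"],c["cy"],np.round(c["camera_from_world"],4).tolist())
a=cv2.imread("pics/top0.png");b=cv2.imread("pics/side0.png")
E
```

```text
pics
{'time': 0.0, 'q': [-64.4, 5.012, 10.033, 95.099, 0.001, 90.0], 'qd': [0.023, -0.022, -0.037, 0.044, -0.022, 0.029], 'joint_efforts': [-0.0, -52.038, 46.481, 0.016, -0.0, 0.0], 'ee_pos': [0.238, -0.496, 0.231], 'tcp_rot': [-179.922, -0.001, 25.6], 'wrist_force': [-0.759, -0.211, -0.191], 'torque': [0.001, 0.011, -0.029], 'grasp_force': 0.0, 'opening': 0.085}
top 45.29265553317024 273.6770625078188 205.38254685493453 [[-0.0155, -0.9999, -0.0068, -0.0534], [-0.983, 0.0165, -0.1828, 0.5637], [0.1829, 0.0039, -0.9831, 1.1274], [0.0, 0.0, 0.0, 1.0]]
side 52.58671280218487 273.2729456509972 210.01022613035977 [[-0.9195, -0.3927, -0.0154, 0.4948], [-0.2093, 0.5225, -0.8265, 0.2214], [0.3326, -0.7568, -0.5627, 0.8281], [0.0, 0.0, 0.0, 1.0]]
```

View pics/top0.png

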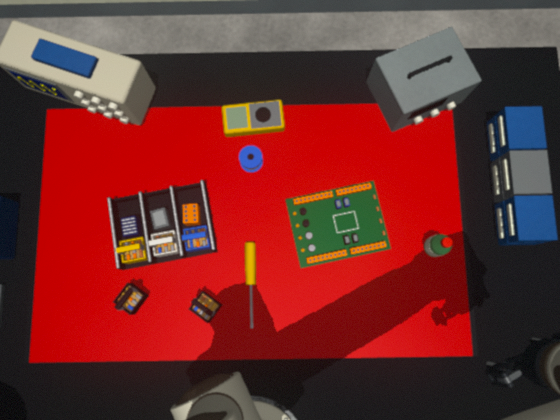

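View pics/side0.png

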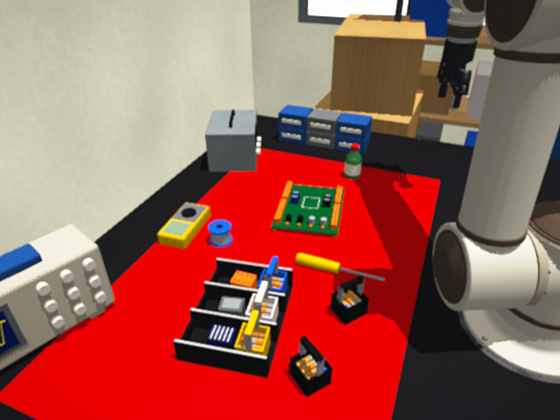

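The top view shows the rack at px (108–215, 180–268). The grey block at (160,216) is in the middle lane, behind the white caddy (162,243). The orange block is at (191,213) and the dark blue ribbed one at (128,226). Black look-alike caddies sit at (130,297) and (205,305). The board's white outline is at (345,222). The side view agrees: grey block at (232,303), white caddy at (263,300).

The candidates for the transformer are (160,216) grey, (191,213) orange and (128,226) dark blue. Only (160,216) is grey with a lighter panel, so I'll confirm it in an enlarged crop.

```bash
cat > h.py <<'E'
import numpy as np,cv2
from workcell import bot
def ray(c,uv,fish=False):
    f=210/np.tan(np.radians(c["vfov"]/2)); M=np.array(c["camera_from_world"])
    d=np.array([(uv[0]-c["cx"])/f,(uv[1]-c["cy"])/f])
    if fish:
        r=np.linalg.norm(d); v=np.r_[d/r*np.sin(r),np.cos(r)] if r>1e-9 else np.array([0,0,1.])
    else: v=np.r_[d,1]
    R=M[:3,:3]; return -R.T@M[:3,3], R.T@v/np.linalg.norm(v)
def plane(c,uv,z,fish=False):
    o,d=ray(c,uv,fish); return o+d*(z-o[2])/d[2]
def tri(rs):
    A=sum(np.eye(3)-np.outer(d,d) for o,d in rs); b=sum((np.eye(3)-np.outer(d,d))@o for o,d in rs)
    p=np.linalg.solve(A,b); return p,[np.linalg.norm(np.cross(p-o,d)) for o,d in rs]
def pix(c,p,fish=False):
    M=np.array(c["camera_from_world"]);q=M[:3,:3]@p+M[:3,3];f=210/np.tan(np.radians(c["vfov"]/2))
    if fish:
        r=np.hypot(q[0],q[1]);k=np.arctan2(r,q[2])/max(r,1e-9)*f;return np.array([c["cx"]+k*q[0],c["cy"]+k*q[1]])
    return np.array([c["cx"]+f*q[0]/q[2],c["cy"]+f*q[1]/q[2]])
E
python3 - <<'E'
from h import *
a=cv2.imread("pics/top0.png");b=cv2.imread("pics/side0.png")
A=cv2.resize(a[170:280,95:225],None,fx=3,fy=3,interpolation=2);B=cv2.resize(b[250:380,165:300],None,fx=2.538,fy=2.538,interpolation=2)[:330]
out=np.zeros((330,A.shape[1]+B.shape[1],3),np.uint8);out[:A.shape[0],:A.shape[1]]=A;out[:B.shape[0],A.shape[1]:]=B
cv2.imwrite("pics/crop.png",out)
ct,cs=bot.calibration("top"),bot.calibration("side")
for n,t,s in [("transf top",(160,216),(232,303))]:
    p,e=tri([ray(ct,t),ray(cs,s)]);print(n,p.round(4),np.round(e,4))
hsv=cv2.cvtColor(a,cv2.COLOR_BGR2HSV)
g=cv2.inRange(hsv,(45,80,40),(85,255,255));g[:,410:]=0
g=cv2.morphologyEx(g,cv2.MORPH_CLOSE,np.ones((15,15)))
cnt=max(cv2.findContours(g,0,2)[0],key=cv2.contourArea);r=cv2.minAreaRect(cnt);print("board",r,plane(ct,r[0],.014).round(4),[plane(ct,q,.014).round(3).tolist() for q in cv2.boxPoints(r)])
w=cv2.inRange(hsv,(0,0,150),(180,60,255))[205:240,325:365]
ys,xs=np.nonzero(w);r=cv2.minAreaRect(np.c_[xs,ys].astype(np.float32));u=np.array(r[0])+[325,205]
print("outline",u,r,plane(ct,u,.014).round(4))
for uv in [(130,297),(205,305),(250,265),(437,245),(251,158)]: print(uv,plane(ct,uv,.03).round(3))
E
```

```text
transf top [0.5408 0.2049 0.0417] [0.0031 0.0031]
board ((337.6990051269531, 223.5853271484375), (68.77957916259766, 90.61006164550781), 77.98851776123047) [ 0.5228 -0.2153  0.014 ] [[0.584, -0.093, 0.014], [0.627, -0.31, 0.014], [0.463, -0.335, 0.014], [0.421, -0.124, 0.014]]
outline [345.25882339 221.66470528] ((20.25882339477539, 16.664705276489258), (18.54755401611328, 22.56077003479004), 77.47119140625) [ 0.5272 -0.2336  0.014 ]
(130, 297) [0.357 0.273 0.03 ]
(205, 305) [0.336 0.099 0.03 ]
(250, 265) [ 0.426 -0.005  0.03 ]
(437, 245) [ 0.466 -0.444  0.03 ]
(251, 158) [ 0.685 -0.009  0.03 ]
```

View pics/crop.png

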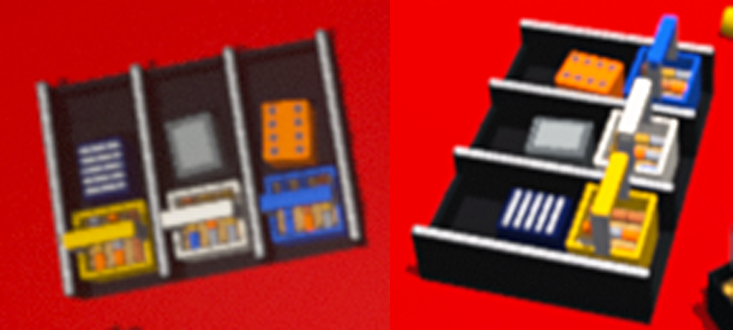

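The crop confirms it: the grey block with the lighter panel is in the middle lane behind the white caddy, and the black look-alikes stand outside the rack. I'll move the wrist above the rack.

```bash
python3 -m crank '[{"gripper":85,"travel":[42,-44,-1],"twist":[0,0,0]},{"gripper":85,"travel":[42,-44,-1],"twist":[0,0,0]},{"gripper":85,"travel":[42,-44,-1],"twist":[0,0,0]},{"gripper":85,"travel":[42,-44,-1],"twist":[0,0,0]},{"gripper":85,"travel":[42,-44,-1],"twist":[0,0,0]},{"gripper":85,"travel":[42,-44,-1],"twist":[0,0,0]},{"gripper":85,"travel":[42,-44,-1],"twist":[0,0,0]},{"gripper":85,"travel":[42,-44,-1],"twist":[0,0,0]},{"gripper":85,"travel":[42,-44,-1],"twist":[0,0,0]},{"gripper":85,"travel":[42,-44,-1],"twist":[0,0,0]},{"gripper":85,"travel":[42,-44,-1],"twist":[0,0,0]},{"gripper":85,"travel":[42,-44,-1],"twist":[0,0,0]}]' 40
python3 -m crank '[{"gripper":85,"travel":[0,0,0],"twist":[0,0,-0.18]},{"gripper":85,"travel":[0,0,0],"twist":[0,0,-0.18]},{"gripper":85,"travel":[0,0,0],"twist":[0,0,-0.18]},{"gripper":85,"travel":[0,0,0],"twist":[0,0,-0.18]},{"gripper":85,"travel":[0,0,0],"twist":[0,0,-0.18]},{"gripper":85,"travel":[0,0,0],"twist":[0,0,-0.18]},{"gripper":85,"travel":[0,0,0],"twist":[0,0,-0.18]},{"gripper":85,"travel":[0,0,0],"twist":[0,0,0]},{"gripper":85,"travel":[0,0,0],"twist":[0,0,0]}]'
python3 - <<'E'
from h import *
import json
c=bot.calibration("wrist");im=bot.camera("wrist");cv2.imwrite("pics/w1.png",im[:,:,::-1])
json.dump({k:np.array(v).tolist() for k,v in c.items()},open("w1.json","w"));print(c["vfov"],c["cx"],c["cy"],np.linalg.inv(c["camera_from_world"]).round(3).tolist())
E
```

```text
time: 1.6
ee_pos: [0.4642, 0.2001, 0.2431]
tcp_rot: [180.0, 0.0, 25.6]
wrist_force: [0.0, -0.3, 0.3]
opening: 0.0851
grasp_force: 0.0
time: 2.72
ee_pos: [0.464, 0.1979, 0.2431]
tcp_rot: [-180.0, 0.0, 97.6]
wrist_force: [-0.6, 0.6, -0.4]
opening: 0.0846
grasp_force: 0.0
65.70646984690485 281.99604709520673 211.97530879608502 [[0.991, 0.125, 0.042, 0.454], [0.132, -0.938, -0.321, 0.282], [-0.001, 0.323, -0.946, 0.386], [0.0, 0.0, 0.0, 1.0]]
```

View pics/w1.png

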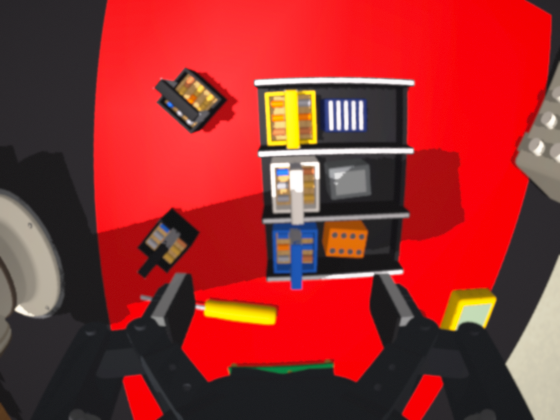

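The wrist view shows the white bar at px (297,163–223), the grey block at (350,180) and the middle lane's wall tops at rows 152 and 216. The lane lies along the image rows, so the tool is nearly square to the rack.

Run:
```python
from h import *
import json
c=json.load(open("w1.json"));a=cv2.imread("pics/w1.png");hsv=cv2.cvtColor(a,cv2.COLOR_BGR2HSV)
ct=bot.calibration("top");t=cv2.imread("pics/top0.png");th=cv2.cvtColor(t,cv2.COLOR_BGR2HSV)
# wall tops (z .0525): sub-pixel rows at two columns
def wall(col,r0,r1):
    v=a[r0:r1,col-3:col+4].min(2).mean(1);w=np.clip(v-60,0,None);return (w*np.arange(r0,r1)).sum()/w.sum()
W=[]
for cols,(r0,r1) in [((335,400),(146,160)),((345,400),(209,222)),((335,400),(76,89))]:
    P=[plane(c,(k,wall(k,r0,r1)),.0525,True) for k in cols];d=P[1]-P[0];W.append((P[0].round(4).tolist(),P[1].round(4).tolist(),np.degrees(np.arctan2(d[1],d[0])).round(2)))
print("walls",*W,sep="\n")
# transformer top
g=cv2.inRange(hsv,(0,0,60),(180,70,190));m=np.zeros_like(g);m[158:204,326:380]=g[158:204,326:380]
m=cv2.morphologyEx(m,cv2.MORPH_OPEN,np.ones((3,3)))
k=max(cv2.findContours(m,0,2)[0],key=cv2.contourArea)
r=cv2.minAreaRect(k);print("transf px",r);B=[plane(c,q,.046,True) for q in cv2.boxPoints(r)];print(np.round(B,4).tolist(),np.mean(B,0).round(4))
# bar: white column
w=cv2.inRange(hsv,(0,0,140),(180,60,255));bw=np.zeros_like(w);bw[160:228,288:308]=w[160:228,288:308]
for rr in (196,203,208,221): 
    xs=np.nonzero(bw[rr])[0];print("bar row",rr,xs.min(),xs.max())
cols=bw[:,294:301].sum(1);ys=np.nonzero(cols>255*4)[0];print("bar rows",ys.min(),ys.max())
u=(297.5,(ys.min()+ys.max())/2);print("bar@.09",plane(c,u,.09,True).round(4))
for u2 in [(160.5,242)]:
    p,e=tri([ray(c,u,True),ray(ct,u2)]);print("bar tri",p.round(4),np.round(e,4))
kk=tri([ray(c,r[0],True),ray(ct,(160,216))]);print("transf tri",kk[0].round(4),np.round(kk[1],4))
cr=lambda y0,y1,x0,x1:cv2.resize(a[y0:y1,x0:x1],None,fx=5,fy=5,interpolation=2)
cv2.imwrite("pics/w1c.png",cr(145,230,262,400))
```

```text
walls
([0.5144, 0.2424, 0.0525], [0.5852, 0.255, 0.0525], np.float64(10.11))
([0.5385, 0.1717, 0.0525], [0.6023, 0.1829, 0.0525], np.float64(9.99))
([0.5031, 0.3156, 0.0525], [0.5719, 0.3279, 0.0525], np.float64(10.07))
transf px ((348.0, 178.5), (41.0, 44.0), 90.0)
[[0.5073, 0.2328, 0.046], [0.5551, 0.2403, 0.046], [0.5645, 0.1948, 0.046], [0.5149, 0.1879, 0.046]] [0.5354 0.214  0.046 ]
bar row 196 291 302
bar row 203 291 303
bar row 208 288 307
bar row 221 288 304
bar rows 160 224
bar@.09 [0.4789 0.2032 0.09  ]
bar tri [0.48   0.1973 0.0673] [0.0008 0.0008]
transf tri [0.5438 0.2098 0.0224] [0.0032 0.0032]
```

View pics/w1c.png

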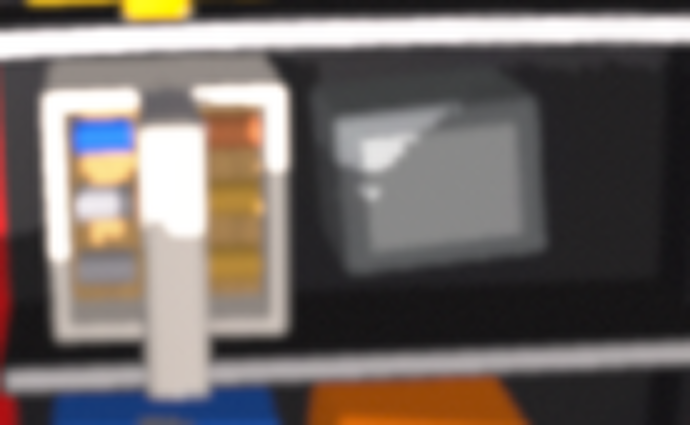

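The crop gives clean edges. The bar's top face spans px (290–304, 169–224.6), and the block's top corners are (329,168.6), (369.4,164.4), (371.4,194.6) and (331.4,200).

Run:
```python
from h import *
import json
c=json.load(open("w1.json"));ct=bot.calibration("top");cs=bot.calibration("side")
T=[(329,168.6),(369.4,164.4),(371.4,194.6),(331.4,200)]
P=np.array([plane(c,q,.046,True) for q in T]);print("T",P.mean(0).round(4),"sides",[np.linalg.norm(P[i]-P[i-1]).round(4) for i in range(4)])
for i,j in((0,1),(3,2)): d=P[j]-P[i];print(np.degrees(np.arctan2(d[1],d[0])).round(1))
for z in(.085,.09,.095):
    E=[plane(c,q,z,True) for q in((296.4,169),(297.7,224.6))];d=E[0]-E[1];print("bar",z,np.mean(E,0).round(4),np.linalg.norm(d).round(4),np.degrees(np.arctan2(d[1],d[0])).round(1))
b=tri([ray(c,(297,197),True),ray(ct,(160.3,241.3))]);print(b)
w=np.mean([ray(c,q,True)[1] for q in T],0)
o=ray(c,T[0],True)[0];w/=np.linalg.norm(w)
for n,cc,u in(("top",ct,(95+194/3,170+144/3)),("side",cs,(165+167/2.538,250+137/2.538))): print(n,tri([(o,w),ray(cc,u)]))
# residual check of calibration: project P mean & bar into views
print(pix(ct,P.mean(0)),pix(cs,P.mean(0)),pix(ct,np.array([.479,.2,.09])))
```

```text
T [0.5385 0.2107 0.046 ] sides [np.float64(0.0354), np.float64(0.0449), np.float64(0.0344), np.float64(0.0457)]
14.6
15.8
bar 0.085 [0.4798 0.1964 0.085 ] 0.0561 99.7
bar 0.09 [0.4793 0.1978 0.09  ] 0.0552 99.7
bar 0.095 [0.4789 0.1992 0.095 ] 0.0542 99.7
(array([0.47979989, 0.19512533, 0.07872791]), [np.float64(0.00032296975190047704), np.float64(0.0003229697519006021)])
top (array([0.54059916, 0.20839352, 0.03459255]), [np.float64(0.00047210348118268433), np.float64(0.0004721034811825006)])
side (array([0.53787982, 0.21025352, 0.04453922]), [np.float64(0.0007795406453847119), np.float64(0.0007795406453848944)])
[157.50600907 217.91271589] [229.92761282 303.47675534] [156.97694039 240.9794852 ]
```

Wrist and side rays put the block's top at 44.5 mm and the bar at about 79–90 mm, which fits the text. Bar centre is (0.479, 0.198), yaw 9.7°. Descending to it.

```bash
python3 -m crank '[{"gripper":60,"travel":[-2,15,0],"twist":[0,0,-0.037]},{"gripper":60,"travel":[0,0,45],"twist":[0,0,0]},{"gripper":60,"travel":[0,0,45],"twist":[0,0,0]},{"gripper":60,"travel":[0,0,40],"twist":[0,0,0]},{"gripper":60,"travel":[0,0,30],"twist":[0,0,0]},{"gripper":60,"travel":[0,0,16],"twist":[0,0,0]},{"gripper":60,"travel":[0,0,0],"twist":[0,0,0]},{"gripper":60,"travel":[0,0,0],"twist":[0,0,0]}]' 40
python3 -m crank '[{"gripper":6,"travel":[0,0,0],"twist":[0,0,0]},{"gripper":6,"travel":[0,0,0],"twist":[0,0,0]},{"gripper":6,"travel":[0,0,0],"twist":[0,0,0]},{"gripper":6,"travel":[0,0,0],"twist":[0,0,0]},{"gripper":6,"travel":[0,0,0],"twist":[0,0,0]},{"gripper":6,"travel":[0,0,0],"twist":[0,0,0]},{"gripper":6,"travel":[0,0,0],"twist":[0,0,0]},{"gripper":6,"travel":[0,0,0],"twist":[0,0,0]}]' 40
```

```text
time: 3.78
ee_pos: [0.4799, 0.1983, 0.0687]
tcp_rot: [179.9, -0.0, 99.9]
wrist_force: [0.3, -0.0, -0.6]
opening: 0.0598
grasp_force: 0.0
time: 4.78
ee_pos: [0.4791, 0.198, 0.0677]
tcp_rot: [180.0, -0.0, 99.9]
wrist_force: [-2.9, -0.2, 5.8]
opening: 0.0113
grasp_force: 41.0
```

```bash
python3 -m crank '[{"gripper":6,"travel":[0,0,-20],"twist":[0,0,0]},{"gripper":6,"travel":[0,0,-35],"twist":[0,0,0]},{"gripper":6,"travel":[0,0,-40],"twist":[0,0,0]},{"gripper":6,"travel":[0,0,-35],"twist":[0,0,0]},{"gripper":6,"travel":[-20,4,0],"twist":[0,0,0]},{"gripper":6,"travel":[-45,9,0],"twist":[0,0,0]},{"gripper":6,"travel":[-45,9,0],"twist":[0,0,0]},{"gripper":6,"travel":[-45,9,0],"twist":[0,0,0]},{"gripper":6,"travel":[-45,8,0],"twist":[0,0,0]},{"gripper":6,"travel":[-24,4,0],"twist":[0,0,0]},{"gripper":6,"travel":[0,0,0],"twist":[0,0,0]},{"gripper":6,"travel":[0,0,0],"twist":[0,0,0]}]'
python3 -m crank '[{"gripper":6,"travel":[0,0,30],"twist":[0,0,0]},{"gripper":6,"travel":[0,0,40],"twist":[0,0,0]},{"gripper":6,"travel":[0,0,30],"twist":[0,0,0]},{"gripper":6,"travel":[0,0,20],"twist":[0,0,0]},{"gripper":6,"travel":[0,0,10],"twist":[0,0,0]},{"gripper":6,"travel":[0,0,3],"twist":[0,0,0]},{"gripper":6,"travel":[0,0,0],"twist":[0,0,0]},{"gripper":6,"travel":[0,0,0],"twist":[0,0,0]}]'
```

```text
time: 6.28
ee_pos: [0.5598, -0.0149, 0.1968]
tcp_rot: [-180.0, -0.0, 99.9]
wrist_force: [-0.1, 0.3, -3.2]
opening: 0.0111
grasp_force: 40.0
time: 7.28
ee_pos: [0.5606, -0.0152, 0.0652]
tcp_rot: [179.9, 0.0, 99.9]
wrist_force: [0.6, 0.6, -3.1]
opening: 0.011
grasp_force: 40.0
```

```bash
python3 -m crank '[{"gripper":6,"travel":[0,0,2],"twist":[0,0,0]},{"gripper":6,"travel":[0,0,2],"twist":[0,0,0]},{"gripper":6,"travel":[0,0,0],"twist":[0,0,0]}]'
python3 -m crank '[{"gripper":60,"travel":[0,0,0],"twist":[0,0,0]},{"gripper":60,"travel":[0,0,0],"twist":[0,0,0]},{"gripper":60,"travel":[0,0,0],"twist":[0,0,0]},{"gripper":60,"travel":[0,0,0],"twist":[0,0,0]},{"gripper":60,"travel":[0,0,-20],"twist":[0,0,0]},{"gripper":60,"travel":[0,0,-40],"twist":[0,0,0]},{"gripper":80,"travel":[0,0,-40],"twist":[0,0,0]},{"gripper":80,"travel":[0,0,-40],"twist":[0,0,0]},{"gripper":80,"travel":[45,-6,0],"twist":[0,0,0]},{"gripper":80,"travel":[45,-6,0],"twist":[0,0,0]},{"gripper":80,"travel":[45,-6,0],"twist":[0,0,0]},{"gripper":80,"travel":[0,0,0],"twist":[0,0,-0.09]}]'
python3 -m crank '[{"gripper":80,"travel":[0,0,0],"twist":[0,0,0]},{"gripper":80,"travel":[0,0,0],"twist":[0,0,0]}]'
python3 - <<'E'
from h import *
import json
c=bot.calibration("wrist");im=bot.camera("wrist");cv2.imwrite("pics/w2.png",im[:,:,::-1])
json.dump({k:np.array(v).tolist() for k,v in c.items()},open("w2.json","w"));t=pix(c,np.array([.5385,.2107,.046]),True);print(t)
x,y=t.astype(int)
cv2.imwrite("pics/w2c.png",cv2.resize(im[max(y-60,0):y+60,max(x-80,0):x+80,::-1],None,fx=5,fy=5,interpolation=2));print(max(x-80,0),max(y-60,0))
E
```

```text
time: 7.65
ee_pos: [0.5605, -0.0153, 0.0617]
tcp_rot: [179.9, 0.0, 99.9]
wrist_force: [-3.1, 0.4, 6.4]
opening: 0.0111
grasp_force: 41.3
time: 9.15
ee_pos: [0.5183, 0.1171, 0.2004]
tcp_rot: [180.0, -0.0, 105.4]
wrist_force: [0.2, 0.3, 0.2]
opening: 0.0799
grasp_force: 0.0
time: 9.4
ee_pos: [0.5192, 0.1143, 0.2002]
tcp_rot: [-180.0, 0.0, 104.9]
wrist_force: [0.3, -0.5, 0.5]
opening: 0.08
grasp_force: 0.0
[329.00383753 101.57868347]
249 41
```

View pics/w2c.png

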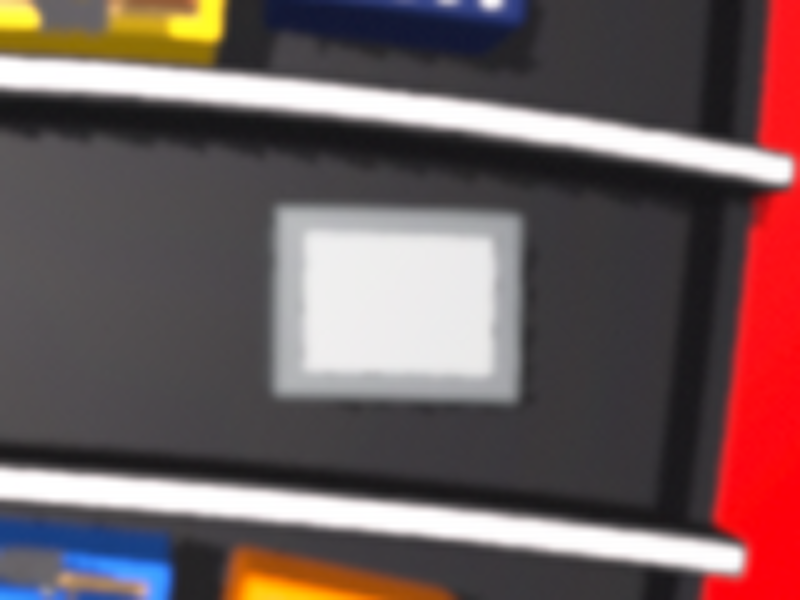

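The transformer is clear in its lane. Its top is centred at px (328.4,102) against a predicted (329,101.6).

Run:
```python
from h import *
import json
c=json.load(open("w2.json"));c1=json.load(open("w1.json"))
T=[(249+a/5,41+b/5) for a,b in((273,205),(523,212),(521,405),(271,397))]
T1=[(329,168.6),(369.4,164.4),(371.4,194.6),(331.4,200)]
P=np.array([plane(c,q,.046,True) for q in T]);print(P.mean(0).round(4),[np.linalg.norm(P[i]-P[i-1]).round(4) for i in range(4)])
for i,j in((0,1),(3,2)): d=P[j]-P[i];print(np.degrees(np.arctan2(d[1],d[0])).round(1))
X=[tri([ray(c,a,True),ray(c1,b,True)])[0] for a,b in zip(T,T1)];print(np.round(X,4).tolist(),np.mean(X,0))
m=np.mean(P,0)[:2];o=bot.get_obs();y=np.radians(o["tcp_rot"][2]);d=(m-o["ee_pos"][:2])*1000
print("tool xy",d@[np.cos(y),np.sin(y)],d@[np.sin(y),-np.cos(y)],o["tcp_rot"])
```

```text
[0.5383 0.2105 0.046 ] [np.float64(0.0352), np.float64(0.0456), np.float64(0.0359), np.float64(0.0462)]
15.5
14.6
[[0.512, 0.2217, 0.046], [0.5552, 0.2335, 0.0478], [0.5661, 0.1992, 0.0425], [0.5208, 0.1876, 0.0463]] [0.53853622 0.21051334 0.04566905]
tool xy 88.1844874085547 43.20499570110241 [-1.79997106e+02  1.66800457e-03  1.04937558e+02]
```

```bash
python3 -m crank '[{"gripper":74,"travel":[30,14,0],"twist":[0,0,0]},{"gripper":74,"travel":[40,20,0],"twist":[0,0,0]},{"gripper":74,"travel":[18,9,0],"twist":[0,0,0]},{"gripper":74,"travel":[0,0,0],"twist":[0,0,0]},{"gripper":74,"travel":[0,0,40],"twist":[0,0,0]},{"gripper":74,"travel":[0,0,45],"twist":[0,0,0]},{"gripper":74,"travel":[0,0,40],"twist":[0,0,0]},{"gripper":74,"travel":[0,0,30],"twist":[0,0,0]},{"gripper":74,"travel":[0,0,20],"twist":[0,0,0]},{"gripper":74,"travel":[0,0,13],"twist":[0,0,0]},{"gripper":74,"travel":[0,0,0],"twist":[0,0,0]},{"gripper":74,"travel":[0,0,0],"twist":[0,0,0]}]'
python3 -m crank '[{"gripper":40,"travel":[0,0,0],"twist":[0,0,0]},{"gripper":40,"travel":[0,0,0],"twist":[0,0,0]},{"gripper":40,"travel":[0,0,0],"twist":[0,0,0]},{"gripper":40,"travel":[0,0,0],"twist":[0,0,0]},{"gripper":40,"travel":[0,0,0],"twist":[0,0,0]},{"gripper":40,"travel":[0,0,0],"twist":[0,0,0]},{"gripper":40,"travel":[0,0,0],"twist":[0,0,0]}]' 50
```

```text
time: 10.95
ee_pos: [0.5383, 0.2107, 0.0134]
tcp_rot: [179.9, -0.0, 105.0]
wrist_force: [-0.6, -0.7, 0.9]
opening: 0.0739
grasp_force: 0.0
time: 11.82
ee_pos: [0.5381, 0.2109, 0.0132]
tcp_rot: [179.9, -0.0, 105.1]
wrist_force: [-1.8, -0.4, 5.9]
opening: 0.0455
grasp_force: 53.2
```

```bash
python3 -m crank '[{"gripper":40,"travel":[0,0,-15],"twist":[0,0,0]},{"gripper":40,"travel":[0,0,-35],"twist":[0,0,0]},{"gripper":40,"travel":[0,0,-50],"twist":[0,0,0]},{"gripper":40,"travel":[0,0,-50],"twist":[0,0,0]},{"gripper":40,"travel":[0,0,-40],"twist":[0,0,0]},{"gripper":40,"travel":[-21,-10,0],"twist":[0,0,0]},{"gripper":40,"travel":[-45,-23,0],"twist":[0,0,0]},{"gripper":40,"travel":[-45,-23,0],"twist":[0,0,0]},{"gripper":40,"travel":[-45,-23,0],"twist":[0,0,0]},{"gripper":40,"travel":[-45,-23,0],"twist":[0,0,0]},{"gripper":40,"travel":[-45,-23,0],"twist":[0,0,0]},{"gripper":40,"travel":[-45,-23,0],"twist":[0,0,0]}]'
python3 -m crank '[{"gripper":40,"travel":[-45,-23,0],"twist":[0,0,0]},{"gripper":40,"travel":[-45,-23,0],"twist":[0,0,0]},{"gripper":40,"travel":[-40,-22,0],"twist":[0,0,0.1]},{"gripper":40,"travel":[0,0,0],"twist":[0,0,0.17]},{"gripper":40,"travel":[0,0,0],"twist":[0,0,0.17]},{"gripper":40,"travel":[0,0,0],"twist":[0,0,0.17]},{"gripper":40,"travel":[0,0,0],"twist":[0,0,0.17]},{"gripper":40,"travel":[0,0,0],"twist":[0,0,0.17]},{"gripper":40,"travel":[0,0,0],"twist":[0,0,0.17]},{"gripper":40,"travel":[0,0,0],"twist":[0,0,0.17]},{"gripper":40,"travel":[0,0,0],"twist":[0,0,0.17]},{"gripper":40,"travel":[0,0,0],"twist":[0,0,0.17]}]'
python3 -m crank '[{"gripper":40,"travel":[0,0,0],"twist":[0,0,0]},{"gripper":40,"travel":[0,0,0],"twist":[0,0,0]},{"gripper":40,"travel":[0,0,0],"twist":[0,0,0]}]'
python3 - <<'E'
from h import *
import json
c=bot.calibration("wrist");im=bot.camera("wrist");cv2.imwrite("pics/w3.png",im[:,:,::-1])
json.dump({k:np.array(v).tolist() for k,v in c.items()},open("w3.json","w"));print(pix(c,np.array([.5272,-.2336,.014]),True))
E
```

```text
time: 13.32
ee_pos: [0.4687, -0.1107, 0.2008]
tcp_rot: [-179.9, -0.0, 105.1]
wrist_force: [0.5, 0.2, -3.7]
opening: 0.0453
grasp_force: 52.5
time: 14.82
ee_pos: [0.4372, -0.252, 0.2006]
tcp_rot: [-179.9, 0.1, 11.3]
wrist_force: [-0.8, 0.0, -4.3]
opening: 0.0454
grasp_force: 52.4
time: 15.2
ee_pos: [0.4384, -0.2519, 0.202]
tcp_rot: [-180.0, 0.0, 11.8]
wrist_force: [0.7, 0.2, -4.7]
opening: 0.0456
grasp_force: 52.4
[283.51913876  98.4380905 ]
```

View pics/w3.png

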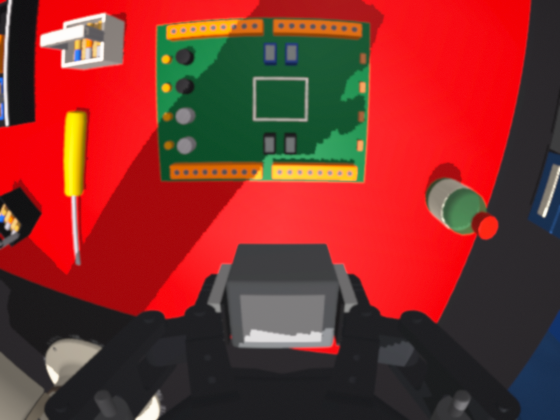

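The outline shows at px (254–307, 77–121), square with the tool. The held block is square in the jaws, and the white caddy is standing at (88,42).

Run:
```python
from h import *
import json
c=json.load(open("w3.json"));a=cv2.imread("pics/w3.png");hsv=cv2.cvtColor(a,cv2.COLOR_BGR2HSV)
w=cv2.inRange(hsv,(0,0,95),(180,100,255));m=np.zeros_like(w);m[72:128,247:314]=w[72:128,247:314]
k=max(cv2.findContours(m,0,2)[0],key=cv2.contourArea);h=cv2.convexHull(k);q=cv2.approxPolyDP(h,4,True)[:,0];print(q.tolist())
q=cv2.boxPoints(cv2.minAreaRect(k)) if len(q)!=4 else q.astype(float)
P=np.array([plane(c,u,.014,True) for u in q]);print(P.mean(0).round(4),[np.linalg.norm(P[i]-P[i-1]).round(4) for i in range(4)])
for i in range(4): d=P[i]-P[i-1];print(np.degrees(np.arctan2(d[1],d[0])).round(1))
ct=bot.calibration("top");print(tri([ray(c,pix(c,P.mean(0),True),True),ray(ct,(345.26,221.66))]))
cs=bot.calibration("side");s=cv2.imread("pics/side0.png");w=cv2.inRange(cv2.cvtColor(s,cv2.COLOR_BGR2HSV),(0,0,130),(180,90,255))[190:218,296:328];ys,xs=np.nonzero(w)
u=(296+(xs.min()+xs.max())/2,190+(ys.min()+ys.max())/2);print(u,tri([ray(c,pix(c,P.mean(0),True),True),ray(cs,u)]))
o=bot.get_obs();y=np.radians(o["tcp_rot"][2]);d=(P.mean(0)[:2]-o["ee_pos"][:2])*1000
print("tool xy",d@[np.cos(y),np.sin(y)],d@[np.sin(y),-np.cos(y)],o["tcp_rot"][2])
# held block top, height from grasp: top z = tcp z + .0328
z=o["ee_pos"][2]+.0328
B=[(228,290),(338,290),(333,348),(231,348)]
Q=np.array([plane(c,u,z,True) for u in B])-o["ee_pos"];print("block in tool x,y",[(v[:2]@[np.cos(y),np.sin(y)],v[:2]@[np.sin(y),-np.cos(y)]) for v in Q.round(4)])
```

```text
[[308, 77], [307, 121], [252, 120], [254, 76]]
[ 0.5268 -0.2303  0.014 ] [np.float64(0.0537), np.float64(0.045), np.float64(0.0555), np.float64(0.045)]
-79.3
-169.0
100.7
8.8
(array([ 0.5258311 , -0.23111502,  0.02763162]), [np.float64(0.000941618959948815), np.float64(0.0009416189599489453)])
(np.float64(311.5), np.float64(204.0)) (array([ 0.52456202, -0.23097722,  0.00923231]), [np.float64(0.00236696466898431), np.float64(0.0023669646689841763)])
tool xy 90.82865162782088 -3.1438198136094626 11.767730489077799
block in tool x,y [(np.float64(0.013517866512692111), np.float64(-0.022720635663313588)), (np.float64(0.013673304148251438), np.float64(0.02164349217823709)), (np.float64(-0.01843724713714622), np.float64(0.022308696017557673)), (np.float64(-0.018576388311121458), np.float64(-0.024094974524046093))]
```

```bash
python3 -m crank '[{"gripper":40,"travel":[20,-1,0],"twist":[0,0,0.018]},{"gripper":40,"travel":[35,-1,0],"twist":[0,0,0]},{"gripper":40,"travel":[25,-1,0],"twist":[0,0,0]},{"gripper":40,"travel":[11,0,0],"twist":[0,0,0]},{"gripper":40,"travel":[0,0,0],"twist":[0,0,0]},{"gripper":40,"travel":[0,0,30],"twist":[0,0,0]},{"gripper":40,"travel":[0,0,45],"twist":[0,0,0]},{"gripper":40,"travel":[0,0,40],"twist":[0,0,0]},{"gripper":40,"travel":[0,0,30],"twist":[0,0,0]},{"gripper":40,"travel":[0,0,15],"twist":[0,0,0]},{"gripper":40,"travel":[0,0,7],"twist":[0,0,0]},{"gripper":40,"travel":[0,0,0],"twist":[0,0,0]}]'
python3 -m crank '[{"gripper":40,"travel":[0,0,0],"twist":[0,0,0]},{"gripper":40,"travel":[0,0,4],"twist":[0,0,0]},{"gripper":40,"travel":[0,0,3],"twist":[0,0,0]},{"gripper":40,"travel":[0,0,3],"twist":[0,0,0]},{"gripper":40,"travel":[0,0,0],"twist":[0,0,0]},{"gripper":40,"travel":[0,0,0],"twist":[0,0,0]}]'
```

```text
time: 16.75
ee_pos: [0.5276, -0.2321, 0.036]
tcp_rot: [180.0, -0.0, 10.6]
wrist_force: [0.7, -0.5, -2.6]
opening: 0.0449
grasp_force: 52.4
time: 17.5
ee_pos: [0.5274, -0.2318, 0.0253]
tcp_rot: [180.0, 0.0, 10.6]
wrist_force: [0.0, 0.9, -3.0]
opening: 0.0456
grasp_force: 52.4
```

```bash
python3 -m crank '[{"gripper":40,"travel":[0,-1,2],"twist":[0,0,0]},{"gripper":40,"travel":[0,0,2],"twist":[0,0,0]},{"gripper":40,"travel":[0,0,1],"twist":[0,0,0]},{"gripper":40,"travel":[0,0,0],"twist":[0,0,0]},{"gripper":40,"travel":[0,0,0],"twist":[0,0,0]}]'
```

```text
time: 18.12
ee_pos: [0.5273, -0.2308, 0.0213]
tcp_rot: [180.0, -0.0, 10.6]
wrist_force: [-3.5, 1.9, 5.2]
opening: 0.0454
grasp_force: 53.5
```

```bash
python3 -m crank '[{"gripper":70,"travel":[0,0,0],"twist":[0,0,0]},{"gripper":70,"travel":[0,0,0],"twist":[0,0,0]},{"gripper":70,"travel":[0,0,0],"twist":[0,0,0]},{"gripper":70,"travel":[0,0,0],"twist":[0,0,0]},{"gripper":70,"travel":[0,0,-20],"twist":[0,0,0]},{"gripper":70,"travel":[0,0,-40],"twist":[0,0,0]},{"gripper":70,"travel":[0,0,-50],"twist":[0,0,0]},{"gripper":70,"travel":[0,0,-50],"twist":[0,0,0]},{"gripper":70,"travel":[-45,0,-20],"twist":[0,0,0]},{"gripper":70,"travel":[-45,0,0],"twist":[0,0,0]},{"gripper":70,"travel":[0,0,0],"twist":[0,0,0]},{"gripper":70,"travel":[0,0,0],"twist":[0,0,0]}]'
python3 - <<'E'
from h import *
import json
c=bot.calibration("wrist");im=bot.camera("wrist");cv2.imwrite("pics/w4.png",im[:,:,::-1])
json.dump({k:np.array(v).tolist() for k,v in c.items()},open("w4.json","w"));x,y=pix(c,np.array([.527,-.231,.03]),True).astype(int)
w=pix(c,np.array([.56,-.015,.09]),True).astype(int);print(x,y,w)
A=cv2.resize(im[y-50:y+50,x-50:x+50,::-1],None,fx=4,fy=4,interpolation=2)
x0=max(w[0]-60,0);y0=max(w[1]-50,0);B=cv2.resize(im[y0:y0+100,x0:x0+100,::-1],None,fx=4,fy=4,interpolation=2)
cv2.imwrite("pics/w4c.png",np.hstack([A,B]));print("origins",x-50,y-50,x0,y0)
E
```

```text
time: 19.62
ee_pos: [0.4391, -0.2475, 0.2004]
tcp_rot: [180.0, -0.0, 10.6]
wrist_force: [0.0, 0.2, 0.7]
opening: 0.0699
grasp_force: 0.0
283 99 [55 40]
origins 233 49 0 0
```

View pics/w4c.png

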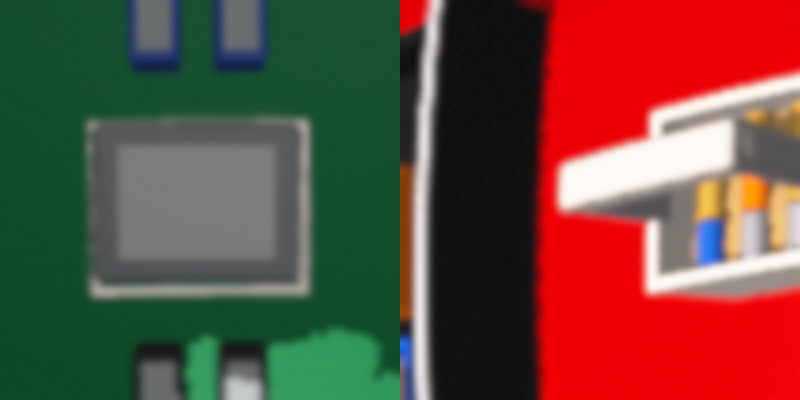

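Run:
```python
from h import *
import json
c=json.load(open("w4.json"))
f=lambda L,z:np.array([plane(c,(233+a/4,49+b/4),z,True) for a,b in L])
T=f([(90,123),(302,122),(303,283),(92,284)],.054);O=f([(86,119),(309,119),(310,297),(90,298)],.014)
for P in(T,O): d=P[1]-P[0];e=P[2]-P[3];print(P.mean(0).round(4),np.degrees(np.arctan2(d[1],d[0])),np.degrees(np.arctan2(e[1],e[0])),[np.linalg.norm(P[i]-P[i-1]).round(4) for i in range(4)])
```

```text
[ 0.5266 -0.2301  0.054 ] -79.07917880220819 -79.06128784649243 [np.float64(0.036), np.float64(0.0461), np.float64(0.036), np.float64(0.0465)]
[ 0.526  -0.2307  0.014 ] -79.33999496506924 -79.0523429754789 [np.float64(0.0456), np.float64(0.0552), np.float64(0.0453), np.float64(0.0553)]
```

The transformer is within 1 mm and 0.3° of the outline. Going back for the caddy.

```bash
python3 -m crank '[{"gripper":60,"travel":[22,-28,0],"twist":[0,0,0]},{"gripper":60,"travel":[35,-45,0],"twist":[0,0,0]},{"gripper":60,"travel":[35,-45,0],"twist":[0,0,0]},{"gripper":60,"travel":[35,-45,0],"twist":[0,0,0]},{"gripper":60,"travel":[35,-43,0],"twist":[0,0,-0.1]},{"gripper":60,"travel":[0,0,0],"twist":[0,0,-0.18]},{"gripper":60,"travel":[0,0,0],"twist":[0,0,-0.18]},{"gripper":60,"travel":[0,0,0],"twist":[0,0,-0.18]},{"gripper":60,"travel":[0,0,0],"twist":[0,0,-0.18]},{"gripper":60,"travel":[0,0,0],"twist":[0,0,-0.18]},{"gripper":60,"travel":[0,0,0],"twist":[0,0,-0.18]},{"gripper":60,"travel":[0,0,0],"twist":[0,0,-0.18]}]'
python3 -m crank '[{"gripper":60,"travel":[0,0,0],"twist":[0,0,-0.18]},{"gripper":60,"travel":[0,0,0],"twist":[0,0,-0.018]},{"gripper":60,"travel":[0,0,0],"twist":[0,0,0]},{"gripper":60,"travel":[0,0,0],"twist":[0,0,0]}]'
```

```text
time: 21.18
ee_pos: [0.5606, -0.0143, 0.1995]
tcp_rot: [-179.9, -0.0, 89.0]
wrist_force: [-0.9, 0.3, 0.0]
opening: 0.0599
grasp_force: 0.0
time: 21.68
ee_pos: [0.5601, -0.0149, 0.2001]
tcp_rot: [-180.0, -0.0, 99.8]
wrist_force: [-0.8, -0.3, 0.4]
opening: 0.0603
grasp_force: 0.0
```

```bash
python3 -m crank '[{"gripper":60,"travel":[0,0,40],"twist":[0,0,0]},{"gripper":60,"travel":[0,0,45],"twist":[0,0,0]},{"gripper":60,"travel":[0,0,30],"twist":[0,0,0]},{"gripper":60,"travel":[0,0,16],"twist":[0,0,0]},{"gripper":60,"travel":[0,0,7],"twist":[0,0,0]},{"gripper":60,"travel":[0,0,0],"twist":[0,0,0]},{"gripper":60,"travel":[0,0,0],"twist":[0,0,0]}]'
python3 -m crank '[{"gripper":6,"travel":[0,0,0],"twist":[0,0,0]},{"gripper":6,"travel":[0,0,0],"twist":[0,0,0]},{"gripper":6,"travel":[0,0,0],"twist":[0,0,0]},{"gripper":6,"travel":[0,0,0],"twist":[0,0,0]},{"gripper":6,"travel":[0,0,0],"twist":[0,0,0]},{"gripper":6,"travel":[0,0,0],"twist":[0,0,0]},{"gripper":6,"travel":[0,0,0],"twist":[0,0,0]},{"gripper":6,"travel":[0,0,0],"twist":[0,0,0]}]' 40
```

```text
time: 22.55
ee_pos: [0.5606, -0.0151, 0.0635]
tcp_rot: [179.9, 0.0, 99.9]
wrist_force: [0.7, 0.3, -0.0]
opening: 0.0596
grasp_force: 0.0
time: 23.55
ee_pos: [0.5599, -0.0151, 0.0626]
tcp_rot: [180.0, 0.0, 99.9]
wrist_force: [-2.4, -0.6, 5.0]
opening: 0.0107
grasp_force: 41.0
```

```bash
python3 -m crank '[{"gripper":6,"travel":[0,0,-20],"twist":[0,0,0]},{"gripper":6,"travel":[0,0,-40],"twist":[0,0,0]},{"gripper":6,"travel":[0,0,-40],"twist":[0,0,0]},{"gripper":6,"travel":[0,0,-37],"twist":[0,0,0]},{"gripper":6,"travel":[20,-4,0],"twist":[0,0,0]},{"gripper":6,"travel":[45,-9,0],"twist":[0,0,0]},{"gripper":6,"travel":[45,-9,0],"twist":[0,0,0]},{"gripper":6,"travel":[45,-9,0],"twist":[0,0,0]},{"gripper":6,"travel":[45,-8,0],"twist":[0,0,0]},{"gripper":6,"travel":[24,-4,0],"twist":[0,0,0]},{"gripper":6,"travel":[0,0,0],"twist":[0,0,0]},{"gripper":6,"travel":[0,0,0],"twist":[0,0,0]}]'
python3 -m crank '[{"gripper":6,"travel":[0,0,0],"twist":[0,0,0]},{"gripper":6,"travel":[0,0,0],"twist":[0,0,0]}]'
```

```text
time: 25.05
ee_pos: [0.4786, 0.1981, 0.1981]
tcp_rot: [-179.9, 0.0, 99.9]
wrist_force: [-0.4, -0.2, -3.2]
opening: 0.0109
grasp_force: 40.0
time: 25.3
ee_pos: [0.4792, 0.1976, 0.1991]
tcp_rot: [-180.0, 0.0, 99.8]
wrist_force: [-1.2, -0.3, -1.8]
opening: 0.0111
grasp_force: 40.0
```

Right above its old place; lowering 126 mm, then feeling for the floor.

```bash
python3 -m crank '[{"gripper":6,"travel":[0,0,30],"twist":[0,0,0]},{"gripper":6,"travel":[0,0,40],"twist":[0,0,0]},{"gripper":6,"travel":[0,0,30],"twist":[0,0,0]},{"gripper":6,"travel":[0,0,17],"twist":[0,0,0]},{"gripper":6,"travel":[0,0,8],"twist":[0,0,0]},{"gripper":6,"travel":[0,0,0],"twist":[0,0,0]},{"gripper":6,"travel":[0,0,2],"twist":[0,0,0]},{"gripper":6,"travel":[0,0,2],"twist":[0,0,0]},{"gripper":6,"travel":[0,0,0],"twist":[0,0,0]},{"gripper":6,"travel":[0,0,0],"twist":[0,0,0]}]'
```

```text
time: 26.55
ee_pos: [0.4791, 0.1983, 0.0705]
tcp_rot: [180.0, -0.0, 99.9]
wrist_force: [-0.3, 0.6, -2.3]
opening: 0.011
grasp_force: 40.0
```

```bash
python3 -m crank '[{"gripper":6,"travel":[0,0,2],"twist":[0,0,0]},{"gripper":6,"travel":[0,0,1],"twist":[0,0,0]},{"gripper":6,"travel":[0,0,0],"twist":[0,0,0]},{"gripper":6,"travel":[0,0,0],"twist":[0,0,0]}]'
python3 -m crank '[{"gripper":60,"travel":[0,0,0],"twist":[0,0,0]},{"gripper":60,"travel":[0,0,0],"twist":[0,0,0]},{"gripper":60,"travel":[0,0,0],"twist":[0,0,0]},{"gripper":60,"travel":[0,0,0],"twist":[0,0,0]},{"gripper":60,"travel":[0,0,-20],"twist":[0,0,0]},{"gripper":60,"travel":[0,0,-40],"twist":[0,0,0]},{"gripper":80,"travel":[0,0,-50],"twist":[0,0,0]},{"gripper":80,"travel":[0,0,-50],"twist":[0,0,0]},{"gripper":80,"travel":[2,-15,-17],"twist":[0,0,0.037]},{"gripper":80,"travel":[0,0,0],"twist":[0,0,0]},{"gripper":80,"travel":[0,0,0],"twist":[0,0,0]},{"gripper":80,"travel":[0,0,0],"twist":[0,0,0]}]'
python3 - <<'E'
from h import *
im=bot.camera("wrist")[:,:,::-1];cv2.imwrite("pics/w5.png",im);a=cv2.imread("pics/w1.png")
cv2.imwrite("pics/cmp.png",cv2.resize(np.hstack([a[60:300,240:430],im[60:300,240:430]]),None,fx=2,fy=2,interpolation=2))
E
```

```text
time: 27.05
ee_pos: [0.4793, 0.1983, 0.0685]
tcp_rot: [179.9, -0.0, 99.9]
wrist_force: [-2.2, -0.9, 6.7]
opening: 0.0113
grasp_force: 41.4
time: 28.55
ee_pos: [0.4638, 0.1974, 0.2429]
tcp_rot: [-179.9, 0.0, 97.8]
wrist_force: [0.8, 0.4, -0.1]
opening: 0.0801
grasp_force: 0.0
```

View pics/cmp.png

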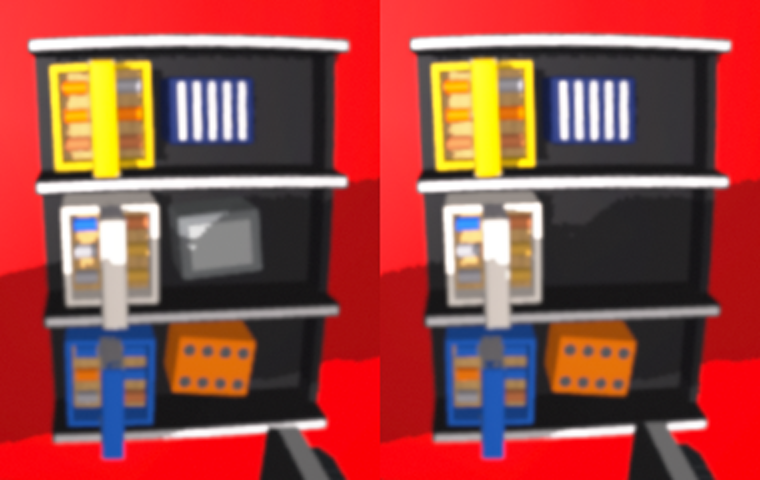

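The before and after views match: the white caddy is back at the same pixels, upright, and its neighbours haven't moved. Handing in.

```bash
python3 -c "
from workcell import bot
print(bot.job_done())"
```

```text
the job is handed in; nothing more can be done
None
```

The transformer stands in the outlined place, within about 1 mm and 0.3° by my measurement, the white caddy is back where it stood in the rack, nothing else visibly moved, and the job was handed in at about 28.6 s; the hand-in gave no verdict.

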